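Shut and lock the gear-case cover

TASK

Close the sprung cover of the small cream-painted gear case on the bench and fasten it: swing the cover right down, push its black winged stud in against the spring until you feel it bottom on the catch, turn it clockwise until it locks, then let go so that the cover stays shut by itself. Do not force the stud against the catch, and leave everything else on the bench where it is.

Things in the scene. Friction and masses are not known exactly. Their poses are not given: they have to be found in the camera images.
- case: the fixed cream-painted gear case: an open-topped box 180 (x) x 150 (y) x 100 mm high with gears inside and a round dark motor (76 mm thick, 85 mm long) on its +x side; origin at the centre of its underside on the bench, z up; its -x side is the free edge of the cover, its +x side the hinge
- cover_hinge (a point): the middle of the cover's hinge line, on the top edge of the case's +x side, 100 mm above the bench; the line runs along the case's y
- cover (a joint): angle of the cover (rad): 0 shut, growing as its free (-x) edge rises, 0.8 at most. A cream plate 182 mm long (x), 156 wide, 5 thick, its underside in the plane of the hinge line. A hinge spring lifts it: unlocked and let go it rests somewhere between 0.15 and 0.5 rad; pressing it shut at the stud takes 2 to 4 N
- stud_top (a point): centre of the flat top of the stud's black wing; z is the stud's axis, out of the cover; x along the wing. Wing: a bar 40 mm long (x), 10 thick (y), 26 high, on a round 15 mm neck. Not pushed in, this point is 49 mm above the cover's upper face and the wing's underside 23 mm. Unlocked, the wing points at the hinge (along the case's x); locked, it stands across
- stud_hole (a point): where the stud's axis meets the cover's upper face, 135 mm from the hinge line, mid-width; moves with the cover, z out of it. Here the stud slides in up to 20 mm against a spring: 5 N to start, plus 0.4 N per mm. With the cover shut its foot meets the catch's springy bottom 5 to 18 mm in: this depth differs each time, is not measured and must be felt: from there the push climbs 20 N per mm
- stud (a joint): turn of the stud (rad), clockwise seen from above, 0 unlocked, end stop 1.5; turn it past 1.35 and it drops into its lock (rests at 1.28). It turns freely only within 1.5 mm of the bottom; less deep, the catch blocks it. Best bottomed lightly: 15 to 20 N of push in all. Let go in its lock, it springs back out about 4 mm and holds the cover shut; let go elsewhere, a weak spring (0.03 N m) turns it back to 0
- catch: the post inside the case, straight under the stud, that carries the slotted catch; origin at the post's foot on the case floor. The catch on it stands at a different, unmeasured height every time. A force of more than 25 N between stud and catch would bend it
- bits_tin: bystander, to be left alone: open round dark tin of drill bits, 96 mm across, 30 mm high; origin at the centre of its underside
- gear: bystander, to be left alone: small brass gear with hub, 53 mm across, 22 mm high; origin at the centre of its underside
- screwdriver: bystander, to be left alone: screwdriver lying flat; origin at the centre of its underside
- timber: bystander, to be left alone: block of light timber 160 x 50 x 30 mm; origin at the centre of its underside
- grease: bystander, to be left alone: closed jar 52 mm across, 65 mm high; origin at the centre of its underside
- wrench: bystander, to be left alone: open-ended wrench lying flat; origin at the centre of its underside
- vice: bystander, to be left alone: small loose machine vice, 120 x 50 x 52 mm; origin at the centre of its underside

How it is judged:
On the way, in this order (a step that is already met when the one before it is completed fails the run):
1. the cover is swung down shut (value of joint cover below 0.03 rad), for 0.1 s.
2. the stud is turned into its lock (value of joint stud above 1.25 rad), for 0.1 s.
At the end, for the whole second after the job is handed in: the cover is shut (under 0.03 rad) and stays so by itself, the stud stays turned past 1.22 rad in its lock, and both are at rest (value of joint cover below 0.03 rad and value of joint stud above 1.22 rad and velocity of joint stud between -0.1 and 0.1 rad/s and velocity of joint cover between -0.05 and 0.05 rad/s); the robot touches nothing.
It fails at once if the stud is forced against the catch (more than 25 N) (contact force between catch and anything else above 25 N).
It fails at once if a bystander is moved more than 20 mm (distance of any of bits_tin, gear, screwdriver, timber, grease, wrench, vice from where it was at the start of the episode above 0.02 m).
It also fails if it takes over 64 s, if anything falls off the work surface, if the arm or the gripper's body presses on something with over 40 N, if the wrist force passes 120 N, or if a joint passes its speed limit or range.

ROBOT

A 6-joint arm with a two-finger parallel gripper is mounted at the origin on the work surface. World frame = base frame: x ahead of the robot, y to its left, z up, the work surface at z = 0. Lengths are in m, angles in rad, forces in N, time in s.
With the tool pointing down it reaches from about 0.15 to 0.775 m from the base axis. Payload 6.1 kg.
Tool frame: the origin (TCP) lies midway between the tips of the shut fingers; the grasp point (between the pads) lies 19 mm behind it (grip_point_offset is the distance from the TCP to the grasp point, in m); z points along the fingers, y is the line along which they close (so a half turn about z gives the same grasp; the last joint's range is limited). The gripper opens to 85 mm and grips with 20 to 120 N. Pads are 22 mm wide; open, the fingers measure 114 mm over their backs; the gripper's body (76 mm by 85 mm) begins 54 mm behind the grasp point. The pads swing forward as they close: fully open they stand 13 mm farther back than shut.
Start: joints at [1.309, 0.126, -0.04, 1.405, 0, 1.571], TCP at [0.136, 0.507, 0.231] pointing down, gripper open.
Joint ranges: [-2.72, 2.72], [-0.95, 1.95], [-1.27, 1.35], [-1.78, 2.02], [-1.46, 1.47], [-3.14, 3.14]. Speed limits (rad/s): [2.39, 2.39, 3.01, 3.14, 3.14, 3.14].

INTERFACE

Orientations are given as a unit quaternion [w, x, y, z].
In Python, from plant import * gives the robot as it stands.
- The arm moves only by the tool jog_arm, never from a script. Its arguments are lists of equal length, an entry for each row: "travel": the shift along the world's x, y, z in units of 6 cm (1.0 is 6 cm), a list of three; "dr": the turn, a rotation vector about the world's x, y, z in units of 0.1 rad (1.0 is 0.1 rad), a list of three. In form: {"travel": [[tx, ty, tz], ...], "dr": [[wx, wy, wz], ...]}. A call has 1 to 10 rows; each row shifts and turns the commanded pose from where the row before left it; what a row does not reach is not made up. A row lasts 1/8 s, in which the tool goes at most 62.5 mm and 10.7 degrees, less where a joint would pass 70% of its speed; a pose out of reach is approached as far as the arm can. A call with a number of a shift or a turn outside -1 to 1 is refused whole. A call with a gripper value outside its range is refused whole. "jaw" is the gripper's target within -1 to 1 (fully open at 1, half-way at 0, shut at -1), set as the call begins (left out, the last holds). The fingers move at their own pace and stop on an object; "force" is the grip in N (left out, the last holds). Time passes only in rows, so rows that do not move let the fingers close. It gives the time, the measured TCP pose, the force, the opening and the grip force at its end, in the units of the state.
- state(): the state, without advancing time (a new reading comes with each control period).
- camera(name): name is "side" or "top" or "wrist"; returns (picture, depth): 384x512x3 uint8, red, green, blue; 384x512 float32, m along the optical axis (not along the pixel's ray), 0 where there is no reading.
- calibration(name): a dict with "fx", "fy", "cx", "cy" (pixels), "k1" (the pictures are not rectified: a ray, as slopes to the right and down, at radius r is drawn at 1 + k1 r^2 times it, then the intrinsics apply), "R" (3x3) and "t" (3): a world point X has camera coordinates R X + t. Camera axes: x right, y down, z forward; pixel columns grow to the right and rows downward; lengths in m; the calibration is good to about 2 mm. A picture is of the moment at which its call begins: read the wrist's pose just before it. calibration takes no time and is no camera call; for the wrist camera it gives the pose at the moment of the call.
- hand_in(): hands the job in; it is judged then, once.
The state is a dict: "time_s": time; "q": joint angles; "dq": joint speeds; "tau": joint torques, N m; "tool_pos": TCP position; "tcp_rot": TCP orientation; "force": force on the tool from outside, world axes, zero at the start; "wrist_torque": the same for the moment, N m; "opening": opening from 0.0 (shut) to 1.0 (fully open); "finger_force": force on a finger pad.
Only numpy, scipy, OpenCV 4.12 (cv2) and the standard library are available. Lean on these libraries where they do the work, as an engineer would, in place of code of your own. Each camera call takes 0.05 s, during which the arm holds its last target. There are 200 camera calls.

## Working session

There is one attempt and no reset: what is moved stays moved. The work goes in short steps, Python scripts to look and compute and a tool call to move; the robot and the scene stay as the last step left them, time stands still between calls to the robot, and variables do not carry over. Pictures are saved under pics/ and viewed, at most 10 in all, crops included, and the job is handed in when it is done.

Besides the shell and the picture viewer there is one more tool, called after "Emit:" in YAML: its name, and indented under it one key for each argument. jog_arm: Moves the arm, as the interface text tells. Its arguments: {"type":"object","properties":{"travel":{"type":"array","items":{"type":"array","items":{"type":"number","minimum":-1,"maximum":1}}},"dr":{"type":"array","items":{"type":"array","items":{"type":"number","minimum":-1,"maximum":1}}},"jaw":{"type":"number"},"force":{"type":"number"}},"required":["travel","dr"]}

```bash
mkdir -p pics
cat > h.py <<'E'
from plant import *
import numpy as np, cv2
def snap(n,f):
    c=calibration(n); p,d=camera(n); cv2.imwrite(f'pics/{f}.png',p[:,:,::-1]); np.savez(f'pics/{f}.npz',d=d,p=p,**c); return c,p,d
def cloud(c,d):
    h,w=d.shape; u,v=np.meshgrid(np.arange(w,dtype=float),np.arange(h,dtype=float))
    K=np.array([[c['fx'],0,c['cx']],[0,c['fy'],c['cy']],[0,0,1]])
    n=cv2.undistortPoints(np.stack([u,v],-1).reshape(-1,1,2),K,np.array([c['k1'],0,0,0.])).reshape(h,w,2)
    X=np.dstack([n*d[...,None],d]); return (X-np.array(c['t']))@np.array(c['R'])
E
python3 - <<'E'
from h import *
s=state();print(s)
a=[snap(n,n+'0')[1] for n in('top','side')]
E
```

```text
{'time_s': 0.0, 'q': array([ 1.30896506e+00,  1.26399215e-01, -4.06558451e-02,  1.40539270e+00,
        1.15778196e-06,  1.57079276e+00]), 'dq': array([ 0.00010548, -0.00081821, -0.0010957 ,  0.00091619, -0.00037477,
       -0.00116953]), 'tau': array([-1.24720045e-03, -4.35920084e+01,  3.52920628e+01,  1.75692304e-02,
        5.46765534e-05,  3.74458310e-06]), 'tool_pos': array([0.13578601, 0.50669698, 0.23049649]), 'tcp_rot': array([-1.08366160e-04,  1.30540184e-01,  9.91442675e-01, -8.18575515e-04]), 'force': array([ 0.06596488,  0.07197702, -0.16298664]), 'wrist_torque': array([-0.01041657, -0.02369252,  0.00979865]), 'finger_force': 0.0, 'opening': 0.9983598215476465}
```

View pics/top0.png

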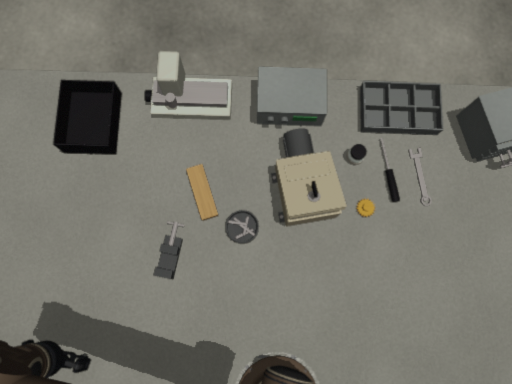

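View pics/side0.png

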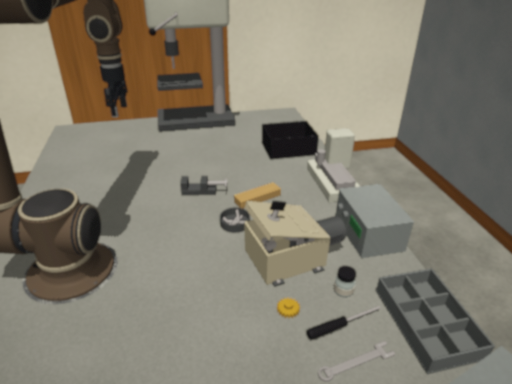

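The top view shows the case at about (310,187), with the motor and hinge at (298,145) and the black wing at (315,189). The side view shows the cover ajar. Next I'll measure the cover and the wing.

```bash
cat > m.py <<'E'
from h import *
z=np.load('pics/top0.npz'); P=cloud(z,z['d']); p=z['p'].astype(int)
for uv in[(298,145),(315,187),(320,175),(285,170),(335,160),(280,217),(340,208),(242,228),(366,208),(357,154)]: print(uv,P[uv[1],uv[0]].round(3),p[uv[1],uv[0]])
V,U=np.mgrid[:384,:512]
box=(U>265)&(U<350)&(V>145)&(V<228)
cream=box&(p[...,0]-p[...,2]>35)&(p.sum(2)>400)&(P[...,2]>.095)
X=P[cream]
A=np.c_[X[:,:2],np.ones(len(X))];w=np.ones(len(X),bool)
for _ in range(8):
    c=np.linalg.lstsq(A[w],X[w,2],rcond=None)[0]; w=abs(A@c-X[:,2])<.005
n=np.array([-c[0],-c[1],1]);n/=np.linalg.norm(n)
print('n',n,'tilt',np.arccos(n[2]),'inl',w.sum(),len(X),'uphill yaw',np.degrees(np.arctan2(c[1],c[0])))
mx=np.zeros(box.shape,np.uint8); mx[tuple(np.argwhere(cream)[w].T)]=1
r=cv2.minAreaRect(X[w][:,:2].astype(np.float32)); print(r, cv2.boxPoints(r).round(3))
h=(P-X[w].mean(0))@n
wing=box&(h>.035)&(h<.06)
print(wing.sum(),P[wing].mean(0),np.sort(h[wing])[::8]-0); 
r=cv2.minAreaRect(P[wing][:,:2].astype(np.float32));print(r)
E
python3 m.py
```

```text
(298, 145) [ 0.701 -0.041  0.082] [69 70 68]
(315, 187) [ 0.554 -0.076  0.197] [36 34 31]
(320, 175) [ 0.602 -0.098  0.132] [159 151 127]
(285, 170) [ 0.615 -0.002  0.125] [167 159 137]
(335, 160) [ 0.683 -0.162 -0.002] [129 129 119]
(280, 217) [0.502 0.002 0.007] [78 76 73]
(340, 208) [ 0.508 -0.147  0.16 ] [128 121  99]
(242, 228) [0.467 0.113 0.003] [79 77 75]
(366, 208) [ 0.534 -0.248  0.023] [180 145  59]
(357, 154) [ 0.685 -0.215  0.064] [33 32 31]
n [-0. -0.  1.] tilt 0.0 inl 0 0 uphill yaw 0.0
((0.0, 0.0), (0.0, 0.0), 0.0) [[0. 0.]
 [0. 0.]
 [0. 0.]
 [0. 0.]]
0 [nan nan nan] []
((0.0, 0.0), (0.0, 0.0), 0.0)m.py:15: RuntimeWarning: Mean of empty slice.
  h=(P-X[w].mean(0))@n
  ret = um.true_divide(
m.py:17: RuntimeWarning: Mean of empty slice.
  print(wing.sum(),P[wing].mean(0),np.sort(h[wing])[::8]-0);
```

```bash
sed -i "s/(p\[...,0\]-p\[...,2\]>35)&(p.sum(2)>400)/(p[...,0]-p[...,2]>15)\&(p.sum(2)>300)/" m.py; python3 m.py | tail -n +11
```

```text
n [0.33025486 0.06711302 0.94150282] tilt 0.34373409157292195 inl 2974 3357 uphill yaw -168.51300956555875
((0.5799327492713928, -0.0698166936635971), (0.1757897287607193, 0.15685206651687622), 11.363309860229492) [[ 0.478 -0.01 ]
 [ 0.509 -0.164]
 [ 0.682 -0.129]
 [ 0.651  0.024]]
66 [ 0.55153523 -0.07466815  0.1949761 ] [0.03655127 0.04106187 0.04445323 0.04578234 0.04743167 0.04815096
 0.04923442 0.05030733 0.05223847]
((0.552604615688324, -0.07534439861774445), (0.04077368229627609, 0.010875191539525986), 10.685123443603516)
```

Emit:
jog_arm:
  travel:
    - [0.33,-0.48,0.09]
    - [0.33,-0.48,0.09]
    - [0.33,-0.48,0.09]
    - [0.33,-0.48,0.09]
    - [0.33,-0.48,0.09]
    - [0.33,-0.48,0.09]
    - [0.33,-0.48,0.09]
    - [0.33,-0.48,0.09]
    - [0.33,-0.48,0.09]
    - [0.33,-0.48,0.09]
  dr:
    - [0,0,0]
    - [0,0,0]
    - [0,0,0]
    - [0,0,0]
    - [0,0,0]
    - [0,0,0]
    - [0,0,0]
    - [0,0,0]
    - [0,0,0]
    - [0,0,0]

```text
time_s: 1.35
tool_pos: [0.3342, 0.218, 0.2852]
tcp_rot: [-0.0, 0.131, 0.991, -0.0]
force: [0.8, -0.4, -0.3]
opening: 1.001
finger_force: 0.0
```

```bash
python3 -c "
from plant import *
s=state();print(s['q'],s['tool_pos'],s['tcp_rot'])"
```

```text
[ 5.77954374e-01 -1.04916426e-01 -1.55152142e-01  1.52098947e+00
 -7.99287520e-06  8.39701483e-01] [0.33422501 0.21799499 0.28521283] [-1.60176862e-04  1.30500272e-01  9.91448250e-01 -1.42615024e-04]
```

Emit:
jog_arm:
  travel:
    - [0.33,-0.48,0.09]
    - [0.33,-0.48,0.09]
    - [0.33,-0.48,0.09]
    - [0.33,-0.48,0.09]
    - [0.33,-0.48,0.09]
    - [0.33,-0.48,0.09]
    - [0.33,-0.48,0.09]
    - [0.33,-0.48,0.09]
    - [0.33,-0.48,0.09]
    - [0,0,0]
  dr:
    - [0,0,0.5]
    - [0,0,0.5]
    - [0,0,0.5]
    - [0,0,0.5]
    - [0,0,0.5]
    - [0,0,0.5]
    - [0,0,0.5]
    - [0,0,0.5]
    - [0,0,0.6]
    - [0,0,0]

```text
time_s: 2.6
tool_pos: [0.513, -0.0417, 0.333]
tcp_rot: [-0.001, -0.098, 0.995, 0.0]
force: [-0.3, 0.0, -0.6]
opening: 1.002
finger_force: 0.0
```

Run:
```python
from h import *
s=state();print(s['q'],s['tool_pos'],s['tcp_rot'],s['force'])
c,p,d=snap('wrist','w1')
print(c['t'],c['R'])
```

```text
[-8.09196640e-02  1.31057245e-01  1.90421980e-01  1.63148088e+00
 -1.96952995e-04 -2.76427522e-01] [ 0.51299466 -0.04166059  0.33298779] [-6.66906192e-04 -9.75983596e-02  9.95225660e-01  2.03733913e-05] [-0.2991213   0.01785074 -0.57954636]
[ 0.13958359 -0.54030383  0.34033509] [[-1.93911702e-01  9.81018859e-01  4.99918308e-04]
 [ 9.42965686e-01  1.86249374e-01  2.75911012e-01]
 [ 2.70580797e-01  5.39737799e-02 -9.61183054e-01]]
```

View pics/w1.png

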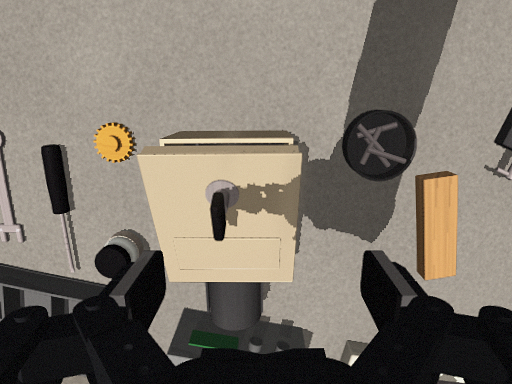

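The wrist view shows the cover at columns 140–300, rows 150–282, the wing at (219,215) and the neck disc at (222,192). I'll fit the cover plane and the wing from it.

```bash
cat > m2.py <<'E'
from h import *
import sys
z=np.load(f'pics/{sys.argv[1]}.npz'); P=cloud(z,z['d']); p=z['p'].astype(int)
V,U=np.mgrid[:384,:512]
u0,u1,v0,v1=map(int,sys.argv[2:6])
box=(U>u0)&(U<u1)&(V>v0)&(V<v1)
M=box&(P[...,2]>.1)&(P[...,2]<.19); X=P[M]
A=np.c_[X[:,:2],np.ones(len(X))];w=np.ones(len(X),bool)
for t in(.03,.015,.008,.004,.004,.003,.003):
    c=np.linalg.lstsq(A[w],X[w,2],rcond=None)[0]; w=abs(A@c-X[:,2])<t
n=np.array([-c[0],-c[1],1]);n/=np.linalg.norm(n)
g=-n[:2]/np.linalg.norm(n[:2])
print('plane c',c,'n',n.round(4),'tilt',np.arccos(n[2]).round(4),w.sum(),len(X))
r=cv2.minAreaRect(X[w][:,:2].astype(np.float32));print(r,cv2.boxPoints(r).round(4))
h=(P[...,2]-P[...,0]*c[0]-P[...,1]*c[1]-c[2])*n[2]
W=box&(h>.044)&(h<.054)
Q=P[W];print('top',W.sum(),Q.mean(0),np.median(h[W]))
r2=cv2.minAreaRect(Q[:,:2].astype(np.float32));print(r2)
e=np.linalg.eigh(np.cov(Q[:,:2].T));v=e[1][:,1];print('wing az',np.degrees(np.arctan2(v[1],v[0])),'uphill az',np.degrees(np.arctan2(-g[1],-g[0])))
E
python3 m2.py w1 130 310 145 285
```

```text
plane c [-0.35363415 -0.07046058  0.33758986] n [0.3327 0.0663 0.9407] tilt 0.3461 17848 19291
((0.5830232501029968, -0.06917110085487366), (0.1723930537700653, 0.1560901552438736), 11.462783813476562) [[ 0.483  -0.0098]
 [ 0.5141 -0.1628]
 [ 0.683  -0.1285]
 [ 0.652   0.0244]]
top 393 [ 0.55470511 -0.07446547  0.19748753] 0.04802132978515932
((0.5561797022819519, -0.07466720044612885), (0.0385504774749279, 0.010188532993197441), 11.33159351348877)
wing az -168.39336723957604 uphill az 11.268447251722856
```

Emit:
jog_arm:
  travel:
    - [0.12,-0.0625,-0.205]
    - [0.12,-0.0625,-0.205]
    - [0.12,-0.0625,-0.205]
    - [0.12,-0.0625,-0.205]
    - [0.12,-0.0625,-0.205]
    - [0.12,-0.0625,-0.205]
    - [0.12,-0.0625,-0.205]
    - [0.12,-0.0625,-0.205]
    - [0,0,0]
    - [0,0,0]
  dr:
    - [-0.085,0.425,0]
    - [-0.085,0.425,0]
    - [-0.085,0.425,0]
    - [-0.085,0.425,0]
    - [-0.085,0.425,0]
    - [-0.085,0.425,0]
    - [-0.085,0.425,0]
    - [-0.085,0.425,0]
    - [0,0,0]
    - [0,0,0]
  jaw: 0.2

```text
time_s: 3.9
tool_pos: [0.5693, -0.0695, 0.2361]
tcp_rot: [-0.171, -0.098, 0.98, -0.017]
force: [-0.2, -0.0, 0.3]
opening: 0.598
finger_force: 0.0
```

Run:
```python
from h import *
from scipy.spatial.transform import Rotation as Ro
s=state();R=Ro.from_quat(np.roll(s['tcp_rot'],-1)).as_matrix();print(s['q'],s['tool_pos'],s['force'],s['opening'])
print(R)
n=np.array([.3327,.0663,.9407]);T=np.array([.557,-.0745,.1972])
print('to go /6cm',(T-.024*n-s['tool_pos'])/.06)
snap('wrist','w2')
```

```text
[-0.07440976  0.51612808  0.44708298  1.83587287 -0.09135048 -0.25767117] [ 0.56931932 -0.06947261  0.23607703] [-0.22552759 -0.01590074  0.27071949] 0.5980563459802214
[[-9.22245670e-01 -1.97331776e-01 -3.32450138e-01]
 [-1.85719915e-01  9.80336735e-01 -6.66933148e-02]
 [ 3.39073793e-01  2.34990677e-04 -9.40759750e-01]]
to go /6cm [-0.33840195 -0.11030981 -1.02423058]
```

View pics/w2.png

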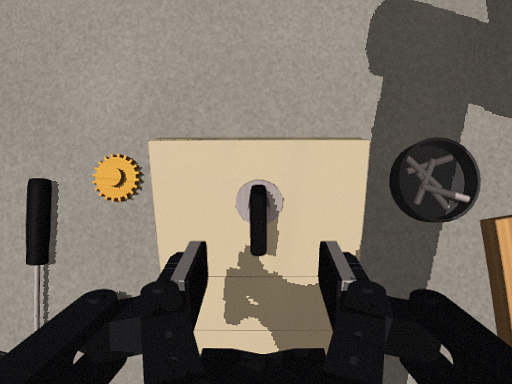

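The wing at (258,220) stands square to the jaws, which show at columns 190 and 338. I'll measure it once more from here.

```bash
cat > m3.py <<'E'
from h import *
z=np.load('pics/w2.npz');P=cloud(z,z['d']);V,U=np.mgrid[:384,:512]
n=np.array([.3327,.0663,.9407]);x=np.array([.9223,.1857,-.339]);y=np.cross(n,x)
b=(U>160)&(U<360)&(V>145)&(V<235)
h=P@n; pl=np.median(h[b]);
W=(U>235)&(U<280)&(V>170)&(V<270)&(h-pl>.044)&(h-pl<.055)
Q=P[W];a=Q@x;c=Q@y
T0=x*(np.percentile(a,1)+np.percentile(a,99))/2+y*np.median(c)+n*(pl+.049)
print(pl,W.sum(),np.ptp(a),np.ptp(c),np.median(h[W])-pl,T0)
# cover free edge in x
E=b&(abs(h-pl)<.002);print('edge',(P[E]@x).min(),'wing x',T0@x, 'expect diff .047')
s=state();print('go/6cm',(T0-.024*n-s['tool_pos'])/.06)
E
python3 m3.py
```

```text
0.3175657134068656 1050 0.03917722478955088 0.010033277646713024 0.048414180143397934 [ 0.55739259 -0.074093    0.19788282]
edge 0.39263011431514255 wing x 0.4332418348658982 expect diff .047
go/6cm [-0.33225012 -0.10108182 -1.02106006]
```

Emit:
jog_arm:
  travel:
    - [-0.056,-0.0175,-0.17]
    - [-0.056,-0.0175,-0.17]
    - [-0.056,-0.0175,-0.17]
    - [-0.056,-0.0175,-0.17]
    - [-0.056,-0.0175,-0.17]
    - [-0.056,-0.0175,-0.17]
    - [0,0,0]
    - [0,0,0]
  dr:
    - [0,0,0]
    - [0,0,0]
    - [0,0,0]
    - [0,0,0]
    - [0,0,0]
    - [0,0,0]
    - [0,0,0]
    - [0,0,0]

```text
time_s: 4.95
tool_pos: [0.5496, -0.0764, 0.1745]
tcp_rot: [-0.172, -0.097, 0.98, -0.017]
force: [-0.2, 0.1, -0.2]
opening: 0.605
finger_force: 0.0
```

Emit:
jog_arm:
  travel:
    - [0,0,0]
    - [0,0,0]
    - [0,0,0]
    - [0,0,0]
    - [0,0,0]
    - [0,0,0]
    - [0,0,0]
    - [0,0,0]
  dr:
    - [0,0,0]
    - [0,0,0]
    - [0,0,0]
    - [0,0,0]
    - [0,0,0]
    - [0,0,0]
    - [0,0,0]
    - [0,0,0]
  jaw: -1
  force: 60

```text
time_s: 5.95
tool_pos: [0.5496, -0.0764, 0.1743]
tcp_rot: [-0.172, -0.097, 0.98, -0.017]
force: [0.4, -0.2, 1.1]
opening: 0.104
finger_force: 61.6
```

Run:
```python
from h import *
H=np.array([.666,-.0524,.1005]);s=state();v=s['tool_pos']-H
d=np.array([.9803,.1977]);u=-v[:2]@d;w=v[2];th=.346
print(u,w, 'lateral',v[1]*d[0]-v[0]*d[1])
r=np.hypot(u,w);a=np.arctan2(w,u)
k=np.linspace(0,1,11);A=a-th*k;uu=r*np.cos(A);ww=r*np.sin(A)
du=np.diff(uu)/.06
print(np.c_[-du*d[0],-du*d[1],np.diff(ww)/.06].round(3).tolist())
```

```text
0.1188725196232 0.07379763254280067 lateral -0.0005355394327017961
[[-0.041, -0.008, -0.069], [-0.038, -0.008, -0.071], [-0.036, -0.007, -0.072], [-0.033, -0.007, -0.073], [-0.031, -0.006, -0.074], [-0.028, -0.006, -0.075], [-0.026, -0.005, -0.076], [-0.023, -0.005, -0.077], [-0.02, -0.004, -0.078], [-0.018, -0.004, -0.079]]
```

Emit:
jog_arm:
  travel:
    - [-0.041,-0.008,-0.069]
    - [-0.038,-0.008,-0.071]
    - [-0.036,-0.007,-0.072]
    - [-0.033,-0.007,-0.073]
    - [-0.031,-0.006,-0.074]
  dr:
    - [0.068,-0.34,0]
    - [0.068,-0.34,0]
    - [0.068,-0.34,0]
    - [0.068,-0.34,0]
    - [0.068,-0.34,0]

```text
time_s: 6.58
tool_pos: [0.5387, -0.0786, 0.1529]
tcp_rot: [-0.085, -0.099, 0.991, -0.009]
force: [0.3, -0.3, 1.7]
opening: 0.102
finger_force: 61.9
```

Emit:
jog_arm:
  travel:
    - [-0.028,-0.006,-0.075]
    - [-0.026,-0.005,-0.076]
    - [-0.023,-0.005,-0.077]
    - [-0.02,-0.004,-0.078]
    - [-0.018,-0.004,-0.079]
    - [0,0,0]
    - [0,0,0]
  dr:
    - [0.068,-0.34,0]
    - [0.068,-0.34,0]
    - [0.068,-0.34,0]
    - [0.068,-0.34,0]
    - [0.068,-0.34,0]
    - [0,0,0]
    - [0,0,0]

```text
time_s: 7.45
tool_pos: [0.5318, -0.08, 0.1303]
tcp_rot: [-0.0, -0.099, 0.995, -0.0]
force: [-1.8, 0.2, 5.0]
opening: 0.106
finger_force: 62.3
```

Run:
```python
from h import *
from scipy.spatial.transform import Rotation as Ro
s=state();R=Ro.from_quat(np.roll(s['tcp_rot'],-1)).as_matrix();print(s['q'],s['tool_pos'],s['force'],s['wrist_torque'],s['opening'])
print(R)
snap('side','s2')
snap('wrist','w3')
a=cv2.imread('pics/s2.png')[180:300,200:360];b=cv2.imread('pics/w3.png')
cv2.imwrite('pics/c2.png',np.hstack([cv2.resize(a,(512,384)),b])[:, :]) 
i=cv2.imread('pics/c2.png');cv2.imwrite('pics/c2.png',cv2.resize(i,(800,300)))
```

```text
[-1.49209444e-01  1.68690531e-01 -2.11263265e-01  1.19121206e+00
 -3.07869806e-04 -3.47347436e-01] [ 0.53176399 -0.08003032  0.13026455] [-1.76608181  0.2058103   4.95983561] [0.04935779 0.29334711 0.02820259] 0.10588931243315733
[[-9.80434698e-01 -1.96844185e-01 -4.11189784e-04]
 [-1.96844095e-01  9.80434771e-01 -2.49516203e-04]
 [ 4.52260575e-04 -1.63694062e-04 -9.99999884e-01]]
```

View pics/c2.png

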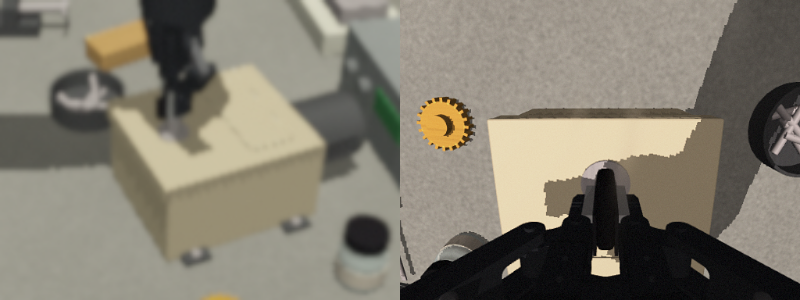

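Emit:
jog_arm:
  travel:
    - [0,0,-0.016]
    - [0,0,-0.016]
    - [0,0,-0.016]
    - [0,0,-0.016]
    - [0,0,0]
  dr:
    - [0,0,0]
    - [0,0,0]
    - [0,0,0]
    - [0,0,0]
    - [0,0,0]

```text
time_s: 8.18
tool_pos: [0.5318, -0.08, 0.1258]
tcp_rot: [-0.0, -0.099, 0.995, -0.0]
force: [-2.9, 0.2, 6.7]
opening: 0.104
finger_force: 62.5
```

Emit:
jog_arm:
  travel:
    - [0,0,-0.008]
    - [0,0,-0.008]
    - [0,0,0]
  dr:
    - [0,0,0]
    - [0,0,0]
    - [0,0,0]

```text
time_s: 8.55
tool_pos: [0.5318, -0.08, 0.1249]
tcp_rot: [-0.0, -0.099, 0.995, -0.0]
force: [-2.1, -0.1, 6.3]
opening: 0.1
finger_force: 62.5
```

Emit:
jog_arm:
  travel:
    - [0,0,-0.007]
    - [0,0,-0.006]
    - [0,0,0]
  dr:
    - [0,0,0]
    - [0,0,0]
    - [0,0,0]

```text
time_s: 8.93
tool_pos: [0.5318, -0.08, 0.1242]
tcp_rot: [-0.0, -0.099, 0.995, -0.0]
force: [-1.9, -0.5, 7.1]
opening: 0.107
finger_force: 62.6
```

Emit:
jog_arm:
  travel:
    - [0,0,-0.007]
    - [0,0,-0.006]
    - [0,0,0]
  dr:
    - [0,0,0]
    - [0,0,0]
    - [0,0,0]

```text
time_s: 9.3
tool_pos: [0.5318, -0.08, 0.1235]
tcp_rot: [-0.0, -0.099, 0.995, -0.0]
force: [-2.3, -0.2, 7.6]
opening: 0.104
finger_force: 62.6
```

Emit:
jog_arm:
  travel:
    - [0,0,-0.007]
    - [0,0,-0.006]
    - [0,0,0]
  dr:
    - [0,0,0]
    - [0,0,0]
    - [0,0,0]

```text
time_s: 9.68
tool_pos: [0.5318, -0.08, 0.1227]
tcp_rot: [-0.0, -0.099, 0.995, -0.0]
force: [-2.8, -0.2, 7.9]
opening: 0.103
finger_force: 62.7
```

Emit:
jog_arm:
  travel:
    - [0,0,-0.007]
    - [0,0,-0.006]
    - [0,0,0]
  dr:
    - [0,0,0]
    - [0,0,0]
    - [0,0,0]

```text
time_s: 10.05
tool_pos: [0.5318, -0.08, 0.122]
tcp_rot: [-0.0, -0.099, 0.995, -0.0]
force: [-3.0, 0.1, 8.0]
opening: 0.102
finger_force: 62.7
```

Emit:
jog_arm:
  travel:
    - [0,0,-0.007]
    - [0,0,-0.006]
    - [0,0,0]
  dr:
    - [0,0,0]
    - [0,0,0]
    - [0,0,0]

```text
time_s: 10.42
tool_pos: [0.5318, -0.08, 0.1212]
tcp_rot: [-0.0, -0.099, 0.995, -0.0]
force: [-2.0, 0.6, 8.4]
opening: 0.094
finger_force: 62.8
```

Emit:
jog_arm:
  travel:
    - [0,0,-0.007]
    - [0,0,-0.006]
    - [0,0,0]
  dr:
    - [0,0,0]
    - [0,0,0]
    - [0,0,0]

```text
time_s: 10.8
tool_pos: [0.5318, -0.0801, 0.1205]
tcp_rot: [-0.0, -0.099, 0.995, -0.0]
force: [-3.0, 0.6, 9.1]
opening: 0.101
finger_force: 62.8
```

Emit:
jog_arm:
  travel:
    - [0,0,-0.007]
    - [0,0,-0.006]
    - [0,0,0]
  dr:
    - [0,0,0]
    - [0,0,0]
    - [0,0,0]

```text
time_s: 11.18
tool_pos: [0.5318, -0.08, 0.1199]
tcp_rot: [-0.0, -0.099, 0.995, -0.0]
force: [-3.0, -0.2, 9.3]
opening: 0.104
finger_force: 63.1
```

Emit:
jog_arm:
  travel:
    - [0,0,-0.007]
    - [0,0,-0.006]
    - [0,0,0]
  dr:
    - [0,0,0]
    - [0,0,0]
    - [0,0,0]

```text
time_s: 11.55
tool_pos: [0.5319, -0.08, 0.1197]
tcp_rot: [0.0, -0.099, 0.995, -0.0]
force: [-3.2, 0.6, 12.8]
opening: 0.103
finger_force: 63.6
```

Emit:
jog_arm:
  travel:
    - [0,0,-0.006]
    - [0,0,-0.005]
    - [0,0,0]
  dr:
    - [0,0,0]
    - [0,0,0]
    - [0,0,0]

```text
time_s: 11.92
tool_pos: [0.5319, -0.08, 0.1195]
tcp_rot: [0.0, -0.099, 0.995, -0.0]
force: [-6.4, 0.3, 16.2]
opening: 0.102
finger_force: 64.0
```

Emit:
jog_arm:
  travel:
    - [0,0,0]
    - [0,0,0]
    - [0,0,0]
    - [0,0,0]
    - [0,0,0]
  dr:
    - [0,0,-0.5]
    - [0,0,-0.5]
    - [0,0,-0.5]
    - [0,0,-0.5]
    - [0,0,0]

```text
time_s: 12.55
tool_pos: [0.5319, -0.0801, 0.1196]
tcp_rot: [0.0, 0.001, 1.0, -0.0]
force: [-6.7, 0.1, 16.6]
opening: 0.101
finger_force: 64.0
```

```bash
python3 -c "
from plant import *
s=state();print(s['q'],s['force'],s['wrist_torque'],s['tool_pos'])"
```

```text
[-1.49240594e-01  1.72278028e-01 -2.30849703e-01  1.16674780e+00
 -4.18183671e-04 -1.47121116e-01] [-6.74101601  0.12925044 16.63577361] [ 0.0730163   1.28099451 -0.02064184] [ 0.53191945 -0.0801036   0.11956786]
```

Emit:
jog_arm:
  travel:
    - [0,0,0]
    - [0,0,0]
    - [0,0,0]
    - [0,0,0]
    - [0,0,0]
    - [0,0,0]
    - [0,0,0]
    - [0,0,0]
    - [0,0,0]
    - [0,0,0]
  dr:
    - [0,0,-0.7]
    - [0,0,-0.7]
    - [0,0,-0.7]
    - [0,0,-0.7]
    - [0,0,-0.7]
    - [0,0,-0.7]
    - [0,0,-0.7]
    - [0,0,-0.7]
    - [0,0,0]
    - [0,0,0]

```text
time_s: 13.8
tool_pos: [0.5319, -0.0803, 0.1195]
tcp_rot: [0.0, 0.277, 0.961, -0.0]
force: [-6.0, -0.2, 15.4]
opening: 0.103
finger_force: 64.0
```

```bash
python3 -c "
from plant import *
s=state();print(s['q'],s['force'],s['wrist_torque'],s['tool_pos'])"
```

```text
[-1.49339566e-01  1.72318448e-01 -2.30879587e-01  1.16676396e+00
 -8.40864517e-04  4.12531607e-01] [-6.01083066 -0.15807369 15.3887016 ] [-0.03518948  1.34645783  0.04848025] [ 0.53186873 -0.08027612  0.11953284]
```

Emit:
jog_arm:
  travel:
    - [0,0,0]
    - [0,0,0]
    - [0,0,0]
    - [0,0,0]
    - [0,0,0]
    - [0,0,0]
    - [0,0,0]
    - [0,0,0]
    - [0,0,0]
    - [0,0,0]
  dr:
    - [0,0,-0.8]
    - [0,0,-0.8]
    - [0,0,-0.8]
    - [0,0,-0.8]
    - [0,0,-0.8]
    - [0,0,-0.8]
    - [0,0,-0.8]
    - [0,0,-0.7]
    - [0,0,-0.4]
    - [0,0,0]

```text
time_s: 15.05
tool_pos: [0.5317, -0.0804, 0.1195]
tcp_rot: [0.001, 0.578, 0.816, -0.0]
force: [-6.4, -1.1, 16.8]
opening: 0.098
finger_force: 64.0
```

```bash
python3 -c "
from plant import *
s=state();print(s['q'],s['force'],s['wrist_torque'],s['tool_pos'])"
```

```text
[-0.149488    0.17230192 -0.23094877  1.16701318 -0.00121503  1.08275629] [-6.42885688 -1.06334806 16.79934772] [-0.17624651  1.50126303  0.0520497 ] [ 0.53169406 -0.08044236  0.11951086]
```

Emit:
jog_arm:
  travel:
    - [0,0,0]
    - [0,0,0]
  dr:
    - [0,0,-0.3]
    - [0,0,0]

```text
time_s: 15.3
tool_pos: [0.5317, -0.0804, 0.1195]
tcp_rot: [0.001, 0.59, 0.807, -0.0]
force: [-6.4, -0.8, 16.1]
opening: 0.103
finger_force: 64.0
```

Emit:
jog_arm:
  travel:
    - [0,0,0]
    - [0,0,0]
    - [0,0,0]
    - [0,0,0]
    - [0,0,0]
    - [0,0,0]
  dr:
    - [0,0,0]
    - [0,0,0]
    - [0,0,0]
    - [0,0,0]
    - [0,0,0]
    - [0,0,0]
  jaw: 0.3

```text
time_s: 16.05
tool_pos: [0.5319, -0.08, 0.1179]
tcp_rot: [-0.0, 0.59, 0.807, -0.0]
force: [-0.3, 0.0, -1.0]
opening: 0.649
finger_force: 0.0
```

Emit:
jog_arm:
  travel:
    - [0,0,0.2]
    - [0,0,0.3]
    - [0,0,0.4]
    - [0,0,0.4]
    - [0,0,0.4]
    - [0,0,0.4]
    - [0,0,0.2]
    - [0,0,0]
    - [0,0,0]
  dr:
    - [0,0,0]
    - [0,0,0]
    - [0,0,0]
    - [0,0,0]
    - [0,0,0]
    - [0,0,0]
    - [0,0,0]
    - [0,0,0]
    - [0,0,0]

```text
time_s: 17.18
tool_pos: [0.5316, -0.08, 0.2551]
tcp_rot: [-0.001, 0.59, 0.807, -0.0]
force: [0.4, 0.7, -0.7]
opening: 0.65
finger_force: 0.0
```

Run:
```python
from h import *
print(state()['force'])
snap('wrist','w4')
```

```text
[ 0.35984431  0.65424244 -0.69481933]
```

View pics/w4.png

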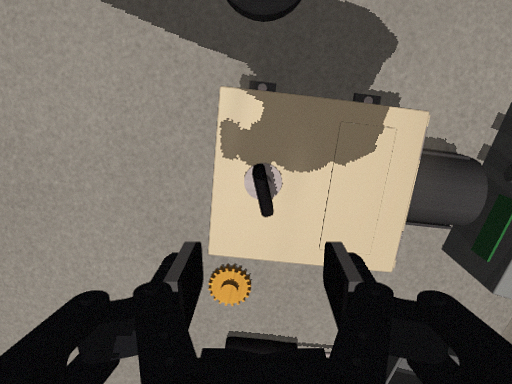

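The cover lies flat and the wing at (263,190) stands across it. I'll check both numerically and hand in if they hold.

Run:
```python
from h import *
z=np.load('pics/w4.npz');P=cloud(z,z['d']);V,U=np.mgrid[:384,:512]
b=(U>225)&(U<390)&(V>110)&(V<235)
X=P[b&(P[...,2]>.09)&(P[...,2]<.118)];A=np.c_[X[:,:2],np.ones(len(X))];c=np.linalg.lstsq(A,X[:,2],rcond=None)[0]
tilt=-(c[0]*.98+c[1]*.198)
W=P[b&(P[...,2]>.118)&(U<290)];zt=W[:,2].max();Q=W[W[:,2]>np.percentile(W[:,2],95)-.005][:,:2]
v=np.linalg.eigh(np.cov(Q.T))[1][:,1];az=np.degrees(np.arctan2(v[1],v[0]))
print('tilt',tilt,'wing az',az,'turn',np.radians((11.4-az)%180),'top z',zt)
if abs(tilt)<.03 and np.radians((11.4-az)%180)>1.2: print(hand_in())
```

```text
tilt -0.012217888585507073 wing az 111.19602251825731 turn 1.3998234802518004 top z 0.39819319424765715
the job is handed in; nothing more can be done
None
```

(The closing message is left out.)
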